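Set the wind-up timer beside the brewing jar to ten minutes

ROBOT

A 6-joint arm with a two-finger parallel gripper is mounted at the origin on the work surface. World frame = base frame: x ahead of the robot, y to its left, z up, the work surface at z = 0. Lengths are in m, angles in rad, forces in N, time in s.
With the tool pointing down it reaches from about 0.3 to 0.825 m from the base axis. Payload 5.4 kg.
Tool frame: the origin (TCP) lies where the fingers leave the gripper's body, on its centre line; the fingertips stand 88 mm ahead of it and the grasp point (between the pads) lies 69 mm ahead of it; z points along the fingers, y is the line along which they close (so a half turn about z gives the same grasp; the last joint's range is limited). The gripper opens to 92 mm and grips with 3 to 60 N. Pads are 20 mm wide; open, the fingers measure 128 mm over their backs; the gripper's body (75 mm by 189 mm) begins 69 mm behind the grasp point.
Start: joints at [1.044, 0.158, 1.597, -0, 1.386, -0.21], TCP at [0.179, 0.546, 0.303] pointing down, gripper open.
Joint ranges: [-2.91, 2.91], [-0.94, 2.29], [0.18, 2.7], [-1.29, 4.43], [0.17, 2.64], [-3, 3]. Speed limits (rad/s): [2.57, 2.57, 3.14, 3.14, 3.14, 3.14].

INTERFACE

Orientations are given as [roll, pitch, yaw] about the fixed x, y, z axes, in that order (R = Rz(yaw) Ry(pitch) Rx(roll)).
In Python, from bench import robot gives the robot as it stands. The module is installed in compiled form; this text tells all that it offers.
- The arm moves only by the tool carry_out, never from a script. Its argument "rows" is a list of rows, each a list of 7 numbers: the shift along the tool's x, y, z in cm, then the turn, a rotation vector about the tool's x, y, z in degrees, then the opening, from 0 (shut) to 1 (fully open). A call has exactly 5 rows; each row shifts and turns the commanded pose from where the row before left it, along the tool's axes as they then stand; what a row does not reach is not made up. A row lasts 1/12 s, in which the tool goes at most 41.7 mm and 7.16 degrees, less where a joint would pass 70% of its speed; a pose out of reach is approached as far as the arm can. A call with a gripper value outside its range is refused whole. The fingers move at their own pace and stop on an object; the grip force is fixed at half the most. Time passes only in rows, so rows that do not move let the fingers close, or fill a call up. It gives the time, the measured TCP pose, the force, the opening and the grip force at its end, in the units of the state.
- robot.sense(): the state, without advancing time (a new reading comes with each control period).
- robot.capture(name): name is "side" or "top"; returns a dict with "frame" (400x640x3 uint8, blue, green, red), "K" (3x3 intrinsics, pixels), "R" (3x3) and "t" (3): a world point X has camera coordinates R X + t. Camera axes: x right, y down, z forward; pixel columns grow to the right and rows downward; lengths in m; the calibration is good to about 2 mm. A picture is of the moment at which its call begins. There is no depth.
- robot.hand_in(): hands the job in; it is judged then, once.
The state is a dict: "time": time; "joints": joint angles; "qd": joint speeds; "effort": joint torques, N m; "tcp_pos": TCP position; "orientation": TCP orientation; "contact_force": force on the tool from outside, world axes, zero at the start; "wrist_torque": the same for the moment, N m; "gripper_width": finger opening in m; "gripper_force": force on a finger pad.
Only numpy, scipy, OpenCV 4.12 (cv2) and the standard library are available. Lean on these libraries where they do the work, as an engineer would, in place of code of your own. Each camera call takes 0.05 s, during which the arm holds its last target. There are 200 camera calls.

TASK

Set the wind-up timer that stands by the brewing jar to 10 minutes, the way these timers must be set: wind the knob clockwise past the 20-minute mark first, then turn it back to 10 and let go. The case is light and the knob is stiff, so keep pressing down firmly on the knob while you turn, so that the case neither spins nor shifts on the board, but do not crush it: it stands at most 25 N, its own weight included. Leave everything else where it is.

Things in the scene. Friction and masses are not known exactly. Their poses are not given: they have to be found in the camera images.
- timer: Wind-up kitchen timer standing loose on the board: square white case 100 x 100 mm, top face 32 mm above the board, on four rubber feet 23 mm either way from the middle; about 0.3 kg with knob. Origin: centre of the underside, on the knob's axis; z up. Pushed down through the knob with less than 6 to 13 N (it varies) it spins with the knob; over 25 N onto the board, weight included, damages it.
- timer_knob (a joint): Knob angle from the zero mark, rad, growing clockwise seen from above: 0 at zero, 1.047 at 10 minutes, 2.094 at 20 minutes, stop at 5.76. Stiff: friction about 0.20 N m, plus a weak mainspring (0.012 N m per rad) against winding; it stays where it is left. Starts between 0 and 4 minutes.
- knob_grip (a point): Point on the knob's axis, 56.5 mm above the board, inside the finger bar. Grey knob: round skirt 60 mm across, its top 40.5 mm above the board, and on it an upright finger bar 46 mm long, 14 mm thick, top 68.5 mm above the board. x: along the bar to its pointer end (black line, small nose); y: across the bar, the way to squeeze; z up. No give when pressed: stiff.
- zero_mark (a point): The dial's zero mark, a solid black triangle printed on the case's +x side, 43 mm from the axis, 33 mm high. 60 minute marks run clockwise from it right round the dial, 6 degrees to a minute, every fifth long and thick: 10 minutes is the second long mark clockwise from the triangle, 20 minutes the fourth.
- case_corner (a point): Top corner of the timer's case on its -x, +y side, 48 mm each way from the middle, 32 mm high: shows whether the case has spun or shifted.
- brew_jar: 5 litre clear brewing jar with a red cap and carrying loop, 192 mm in diameter, 310 mm high, full and heavy, standing to the robot's right; origin at the centre of its underside. Bystander.
- white_bottle: White bottle with a blue cap, 68 mm in diameter, 159 mm high. Origin: centre of its underside. Bystander.
- salt_jar: Glass jar with a steel lid, 72 mm in diameter, 95 mm high. Origin: centre of its underside. Bystander.
- pickle_pot: Small terracotta pot with a round lid knob, 94 mm in diameter, 79 mm high. Origin: centre of its underside. Bystander.
- sauce_dish: Shallow dish, 84 mm in diameter, 22 mm high, next to the timer. Origin: centre of its underside. Bystander.
- spoon: Spoon 170 mm long lying next to the timer, 20 mm high. Origin: its middle, on the board. Bystander.
- paddle: Wooden stirring paddle 270 mm long lying beyond the timer, 20 mm high. Origin: its middle, on the board. Bystander.
Things that resemble listed ones, but are neither listed nor needed, are in the scene too. Leave any blue or purple look-alike of the timer alone.

How it is judged:
By the outcome, as a careful person would: the job done as asked, in the order asked, and still so for the second after the job is handed in, with the robot touching nothing.
It also fails if it takes over 72 s, if anything falls off the work surface, if the arm or the gripper's body presses on something with over 40 N, if the wrist force passes 120 N, or if a joint passes its speed limit or range.

## Working session

There is one attempt and no reset: what is moved stays moved. The work goes in short steps, Python scripts to look and compute and a tool call to move; the robot and the scene stay as the last step left them, time stands still between calls to the robot, and variables do not carry over. Pictures are saved under pics/ and viewed, at most 10 in all, crops included, and the job is handed in when it is done.

Besides the shell and the picture viewer there is one more tool, called after "Emit:" by a JSON object that holds its "method" and its "body", one argument or row to a line. carry_out: Moves the arm, as the interface text tells. Its arguments: {"type":"object","properties":{"rows":{"type":"array","items":{"type":"array","items":{"type":"number"}}}},"required":["rows"]}

```bash
mkdir -p pics; python3 - <<'E'
from bench import robot
import cv2,numpy as np
for n in("top","side"):
    c=robot.capture(n);cv2.imwrite(f"pics/{n}0.png",c["frame"]);np.savez(n,**{k:c[k] for k in"KRt"})
    print(n,c["K"].tolist(),(-c["R"].T@c["t"]).round(3))
print(robot.sense())
E
```

```text
top [[400.5139081402248, 0.0, 321.56850024830163], [0.0, 400.5139081402248, 200.29305043495054], [0.0, 0.0, 1.0]] [0.314 0.016 1.286]
side [[489.40172849296493, 0.0, 314.36641957758616], [0.0, 489.40172849296493, 191.78088169386444], [0.0, 0.0, 1.0]] [-0.425 -0.816  0.769]
{'time': 0.1, 'joints': array([ 1.04388003e+00,  1.59003141e-01,  1.59806938e+00, -1.47091066e-05,
        1.38622659e+00, -2.10100908e-01]), 'qd': array([-0.00015188, -0.00263209, -0.00539149,  0.00025316,  0.00019563,
       -0.00207919]), 'effort': array([-5.75947033e-04, -3.86507392e+01, -3.22959566e+01,  7.03238603e-02,
        3.40106722e-02, -7.25273776e-05]), 'tcp_pos': array([0.17894759, 0.54600976, 0.30182614]), 'orientation': array([-3.13992071e+00, -3.41759008e-04,  2.82477969e+00]), 'contact_force': array([ 0.02716699, -0.59801117,  0.14308523]), 'wrist_torque': array([-0.01839096,  0.02860995,  0.0014052 ]), 'gripper_force': 0.0, 'gripper_width': 0.09214468152537615}
```

View pics/top0.png

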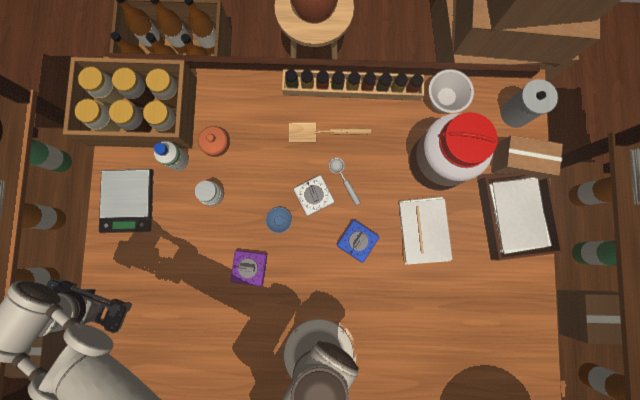

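View pics/side0.png

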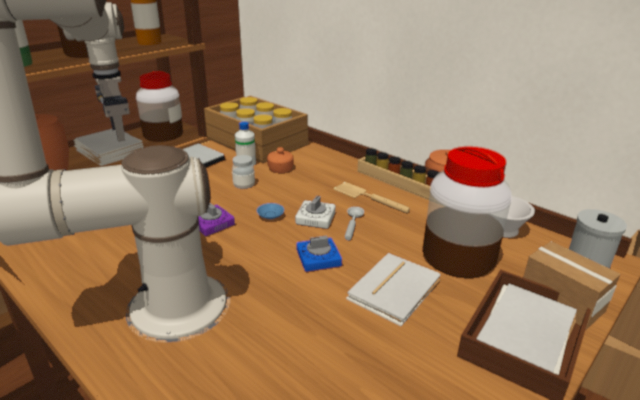

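The white timer is at about top (314,194), side (317,211). Next, a rectified close-up of its dial.

```bash
cat >h.py <<'E'
import numpy as np,cv2
def ray(c,u,v,z):
    o=-c["R"].T@c["t"];d=c["R"].T@np.linalg.inv(c["K"])@[u,v,1];return o+d*(z-o[2])/d[2]
def proj(c,X):
    p=c["K"]@(c["R"]@np.asarray(X,float)+c["t"]);return p[:2]/p[2]
def rect(c,cx,cy,z,half=.08,n=400):
    # image up=+x world, left=+y
    w=np.array([[cx+half,cy+half,z],[cx+half,cy-half,z],[cx-half,cy-half,z],[cx-half,cy+half,z]])
    s=np.float32([proj(c,x) for x in w]);d=np.float32([[0,0],[n,0],[n,n],[0,n]])
    return cv2.warpPerspective(c["frame"],cv2.getPerspectiveTransform(s,d),(n,n),flags=cv2.INTER_CUBIC)
E
python3 - <<'E'
from bench import robot
from h import *
t=robot.capture("top");s=robot.capture("side")
p=ray(t,314,195,.032);print(p, proj(s,p),proj(t,p))
im=np.hstack([rect(t,p[0],p[1],.032),rect(s,p[0],p[1],.032)])
cv2.imwrite("pics/r1.png",im)
E
```

```text
[0.48876131 0.02631914 0.032     ] [314.75798275 209.50787209] [314. 195.]
```

View pics/r1.png

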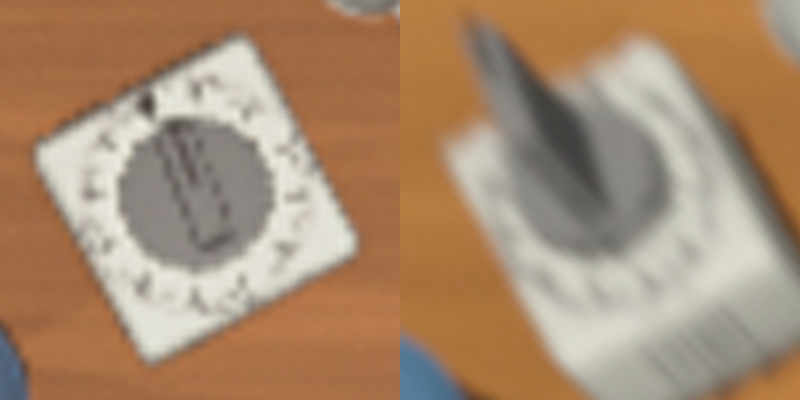

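Dial centre is about (0.489, 0.027). The case's zero mark points at yaw 28.4° and the bar's pointer at about 20°, so the knob is near 1.4 min. I'll take the tool over it with yaw 200°, which leaves joint 6 enough range to wind.

Emit:
{"method": "carry_out", "body": {
  "rows": [
    [-3.04,-2.64,0,0,0,0,1],
    [-3.04,-2.64,0,0,0,0,1],
    [-3.04,-2.64,0,0,0,0,1],
    [-3.04,-2.64,0,0,0,0,1],
    [-3.04,-2.64,0,0,0,0,1]
  ]
}}

```text
time: 0.62
tcp_pos: [0.2828, 0.3719, 0.3025]
orientation: [-3.141, 0.0, 2.826]
contact_force: [0.2, 0.2, 0.6]
gripper_width: 0.0916
gripper_force: 0.0
```

Emit:
{"method": "carry_out", "body": {
  "rows": [
    [-3.04,-2.64,0,0,0,0,0.5],
    [-3.04,-2.64,0,0,0,0,0.5],
    [-3.04,-2.64,0,0,0,0,0.5],
    [-3.04,-2.64,0,0,0,0,0.5],
    [-3.04,-2.64,0,0,0,0,0.5]
  ]
}}

```text
time: 1.03
tcp_pos: [0.3862, 0.199, 0.3028]
orientation: [3.141, 0.0, 2.825]
contact_force: [1.3, 0.5, 0.1]
gripper_width: 0.0607
gripper_force: 0.0
```

Emit:
{"method": "carry_out", "body": {
  "rows": [
    [-3.04,-2.64,0,0,0,0,0.3],
    [-3.04,-2.64,0,0,0,0,0.3],
    [-3.04,-2.64,0,0,0,0,0.3],
    [-3.04,-2.64,0,0,0,0,0.3],
    [-3.04,-2.64,0,0,0,0,0.3]
  ]
}}

```text
time: 1.45
tcp_pos: [0.4896, 0.026, 0.3027]
orientation: [3.141, 0.0, 2.824]
contact_force: [0.4, -0.2, 0.0]
gripper_width: 0.0287
gripper_force: 0.0
```

Emit:
{"method": "carry_out", "body": {
  "rows": [
    [0,0,1,0,0,-3.8,0.3],
    [0,0,1,0,0,-3.8,0.3],
    [0,0,1,0,0,-3.8,0.3],
    [0,0,1,0,0,-3.8,0.3],
    [0,0,1,0,0,-3.8,0.3]
  ]
}}

```text
time: 1.87
tcp_pos: [0.489, 0.0279, 0.252]
orientation: [3.141, -0.0, -3.124]
contact_force: [-0.4, 0.7, -1.4]
gripper_width: 0.0273
gripper_force: 0.0
```

Emit:
{"method": "carry_out", "body": {
  "rows": [
    [0,0,1,0,0,-3.8,0.3],
    [0,0,1,0,0,-3.8,0.3],
    [0,0,1,0,0,-3.8,0.3],
    [0,0,1,0,0,-3.8,0.3],
    [0,0,0.5,0,0,-3.8,0.3]
  ]
}}

```text
time: 2.28
tcp_pos: [0.4883, 0.0281, 0.2062]
orientation: [3.14, -0.002, -2.792]
contact_force: [0.2, -0.6, -0.4]
gripper_width: 0.0277
gripper_force: 0.0
```

Emit:
{"method": "carry_out", "body": {
  "rows": [
    [0,0,1,0,0,0,0.3],
    [0,0,1,0,0,0,0.3],
    [0,0,1,0,0,0,0.3],
    [0,0,0.9,0,0,0,0.3],
    [0,0,0,0,0,0,0.3]
  ]
}}

```text
time: 2.7
tcp_pos: [0.4877, 0.0283, 0.1663]
orientation: [3.139, -0.004, -2.796]
contact_force: [0.6, 0.3, 0.3]
gripper_width: 0.0273
gripper_force: 0.0
```

```bash
python3 - <<'E'
from bench import robot
from h import *
t=robot.capture("top");s=robot.capture("side")
def crop(c):
    u,v=proj(c,(.489,.027,.07)).astype(int);o=c["frame"][v-40:v+40,u-40:u+40];return cv2.resize(o,(400,400),interpolation=cv2.INTER_CUBIC),(u-40,v-40)
a,o1=crop(t);b,o2=crop(s);print(o1,o2);cv2.imwrite("pics/h1.png",np.hstack([a,b]))
q=robot.sense();print(q["tcp_pos"],q["orientation"],q["joints"])
for z in(.0685,.088):print(z,(np.array(proj(s,(.489,.0273,z)))-o2)*5)
E
```

```text
(np.int64(273), np.int64(153)) (np.int64(274), np.int64(158))
[0.48887013 0.02805331 0.16826255] [ 3.14110699e+00 -8.31385922e-04 -2.79559249e+00] [-1.90047173e-01  9.14736102e-02  1.95435558e+00 -7.96118380e-06
  1.09672629e+00 -2.10683983e+00]
0.0685 [203.48626335 202.94148772]
0.088 [203.83199083 173.62287364]
```

View pics/h1.png

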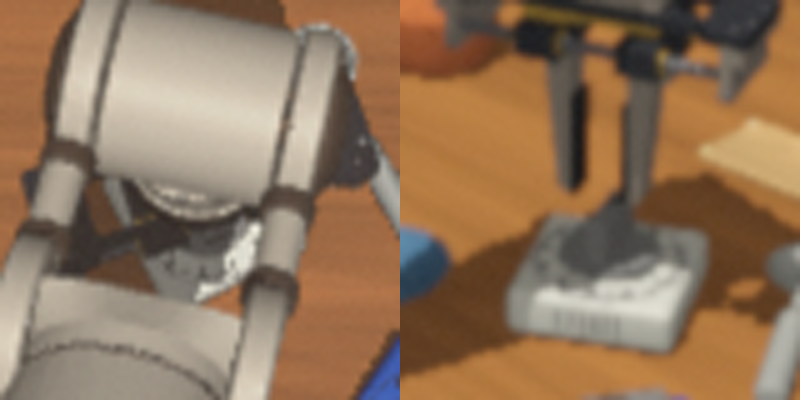

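Side view: the fingertips, at crop (570,190) and (640,200), straddle the bar at about (610,215), centred to within a millimetre or so. I'll lower around the bar to just above the skirt.

Emit:
{"method": "carry_out", "body": {
  "rows": [
    [0,0,0.8,0,0,0,0.3],
    [0,0,0.8,0,0,0,0.3],
    [0,0,0.8,0,0,0,0.3],
    [0,0,0.6,0,0,0,0.3],
    [0,0,0.3,0,0,0,0.3]
  ]
}}

```text
time: 3.22
tcp_pos: [0.4884, 0.0281, 0.1343]
orientation: [3.141, -0.002, -2.795]
contact_force: [-0.1, -0.2, 0.1]
gripper_width: 0.0274
gripper_force: 0.0
```

Emit:
{"method": "carry_out", "body": {
  "rows": [
    [0,0,0.1,0,0,0,0.3],
    [0,0,0,0,0,0,0.3],
    [0,0,0,0,0,0,0.3],
    [0,0,0,0,0,0,0.3],
    [0,0,0,0,0,0,0.3]
  ]
}}

```text
time: 3.63
tcp_pos: [0.4894, 0.028, 0.1351]
orientation: [-3.141, 0.001, -2.795]
contact_force: [-0.4, -0.5, 0.0]
gripper_width: 0.0273
gripper_force: 0.0
```

```bash
python3 - <<'E'
from bench import robot
from h import *
s=robot.capture("side")
u,v=274,158
o=cv2.resize(s["frame"][v:v+80,u:u+80],(560,560),interpolation=cv2.INTER_CUBIC)
cv2.imwrite("pics/h2.png",o)
for yaw,r in((20,.023),(200,.023)):
    a=np.radians(yaw);print((np.array(proj(s,(.489+r*np.cos(a),.0273+r*np.sin(a),.0685)))-(u,v))*7)
q=robot.sense();print(q["tcp_pos"],q["contact_force"],q["wrist_torque"])
E
```

```text
[306.20109765 259.67137377]
[262.99676199 309.21112642]
[0.48932473 0.02796075 0.13505913] [-0.39991797 -0.42392931 -0.13635452] [0.03284945 0.01512659 0.044975  ]
```

View pics/h2.png

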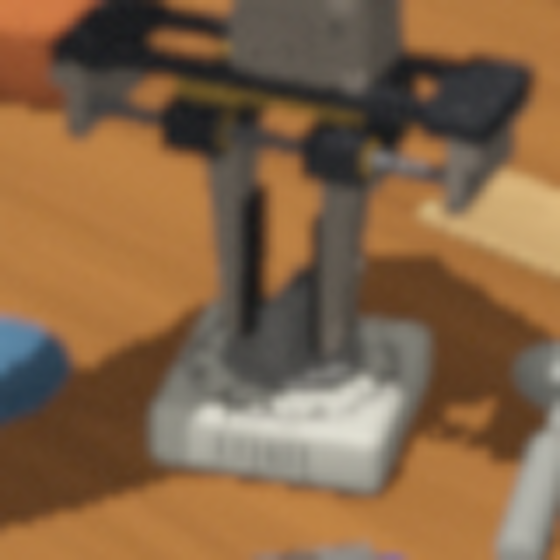

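The bar sits centred between the pads (x≈255 and 317 of the crop, bar ≈286). Now feeling for the skirt.

Emit:
{"method": "carry_out", "body": {
  "rows": [
    [0,0,0.2,0,0,0,0.22],
    [0,0,0.2,0,0,0,0.22],
    [0,0,0.1,0,0,0,0.22],
    [0,0,0.05,0,0,0,0.22],
    [0,0,0,0,0,0,0.22]
  ]
}}

```text
time: 4.1
tcp_pos: [0.489, 0.028, 0.1291]
orientation: [3.141, -0.0, -2.795]
contact_force: [0.6, 0.6, -0.5]
gripper_width: 0.0197
gripper_force: 0.0
```

Emit:
{"method": "carry_out", "body": {
  "rows": [
    [0,0,0.03,0,0,0,0.22],
    [0,0,0.02,0,0,0,0.22],
    [0,0,0,0,0,0,0.22],
    [0,0,0,0,0,0,0.22],
    [0,0,0,0,0,0,0.22]
  ]
}}

```text
time: 4.52
tcp_pos: [0.4891, 0.028, 0.1289]
orientation: [-3.142, 0.0, -2.795]
contact_force: [-2.8, 0.9, 4.5]
gripper_width: 0.0202
gripper_force: 2.3
```

Emit:
{"method": "carry_out", "body": {
  "rows": [
    [0,0,0.02,0,0,0,0.22],
    [0,0,0,0,0,0,0.22],
    [0,0,0,0,0,0,0.22],
    [0,0,0,0,0,0,0.22],
    [0,0,0,0,0,0,0.22]
  ]
}}

```text
time: 4.93
tcp_pos: [0.4892, 0.028, 0.1289]
orientation: [-3.142, 0.0, -2.795]
contact_force: [-3.1, 0.9, 6.0]
gripper_width: 0.0201
gripper_force: 3.3
```

Emit:
{"method": "carry_out", "body": {
  "rows": [
    [0,0,0,0,0,0,0.18],
    [0,0,0,0,0,0,0.16],
    [0,0,0,0,0,0,0.14],
    [0,0,0,0,0,0,0.12],
    [0,0,0,0,0,0,0]
  ]
}}

```text
time: 5.35
tcp_pos: [0.4898, 0.0275, 0.129]
orientation: [-3.14, 0.001, -2.795]
contact_force: [1.0, -3.2, 4.0]
gripper_width: 0.0143
gripper_force: 31.3
```

Emit:
{"method": "carry_out", "body": {
  "rows": [
    [0,0,0,0,0,0,0],
    [0,0,0,0,0,0,0],
    [0,0,0,0,0,0,0],
    [0,0,0,0,0,0,0],
    [0,0,0,0,0,0,0]
  ]
}}

```text
time: 5.77
tcp_pos: [0.4897, 0.0277, 0.1289]
orientation: [-3.14, 0.001, -2.795]
contact_force: [1.1, -4.1, 5.4]
gripper_width: 0.014
gripper_force: 31.6
```

Emit:
{"method": "carry_out", "body": {
  "rows": [
    [0,-0.03,0.03,0,0,0,0],
    [0,0,0.03,0,0,0,0],
    [0,0,0,0,0,0,0],
    [0,0,0,0,0,0,0],
    [0,0,0,0,0,0,0]
  ]
}}

```text
time: 6.18
tcp_pos: [0.4898, 0.0277, 0.1289]
orientation: [-3.141, 0.001, -2.795]
contact_force: [-0.8, -2.6, 10.9]
gripper_width: 0.0138
gripper_force: 32.2
```

Emit:
{"method": "carry_out", "body": {
  "rows": [
    [0,-0.02,0.03,0,0,0,0],
    [0,0,0.02,0,0,0,0],
    [0,0,0,0,0,0,0],
    [0,0,0,0,0,0,0],
    [0,0,0,0,0,0,0]
  ]
}}

```text
time: 6.6
tcp_pos: [0.4898, 0.0276, 0.1289]
orientation: [-3.141, 0.001, -2.795]
contact_force: [-3.1, -1.0, 15.8]
gripper_width: 0.0141
gripper_force: 32.7
```

Pressing with 15.8 N. Starting to wind, gently at first.

Emit:
{"method": "carry_out", "body": {
  "rows": [
    [0,0,0,0,0,2,0],
    [0,0,0,0,0,2,0],
    [0,0,0,0,0,2,0],
    [0,0,0,0,0,2,0],
    [0,0,0,0,0,2,0]
  ]
}}

```text
time: 7.02
tcp_pos: [0.4898, 0.0279, 0.1289]
orientation: [3.141, 0.001, -2.971]
contact_force: [-2.8, -0.9, 15.3]
gripper_width: 0.014
gripper_force: 33.0
```

Emit:
{"method": "carry_out", "body": {
  "rows": [
    [0,0,0,0,0,3,0],
    [0,0,0,0,0,3,0],
    [0,0,0,0,0,3,0],
    [0,0,0,0,0,3,0],
    [0,0,0,0,0,3,0]
  ]
}}

```text
time: 7.43
tcp_pos: [0.4897, 0.0284, 0.1289]
orientation: [3.14, 0.0, 3.05]
contact_force: [-3.1, 2.0, 16.5]
gripper_width: 0.0137
gripper_force: 33.1
```

Emit:
{"method": "carry_out", "body": {
  "rows": [
    [0,0,0,0,0,4,0],
    [0,0,0,0,0,4,0],
    [0,0,0,0,0,4,0],
    [0,0,0,0,0,4,0],
    [0,0,0,0,0,4,0]
  ]
}}

```text
time: 7.85
tcp_pos: [0.4899, 0.029, 0.1289]
orientation: [3.138, -0.0, 2.699]
contact_force: [-2.1, 5.1, 14.5]
gripper_width: 0.0138
gripper_force: 33.1
```

Emit:
{"method": "carry_out", "body": {
  "rows": [
    [0.02,0.05,0.01,0,0,0,0],
    [0,0,0,0,0,3,0],
    [0,0,0,0,0,3,0],
    [0,0,0,0,0,3,0],
    [0,0,0,0,0,3,0]
  ]
}}

```text
time: 8.27
tcp_pos: [0.4901, 0.0295, 0.1289]
orientation: [3.138, -0.0, 2.491]
contact_force: [-0.9, 4.4, 14.4]
gripper_width: 0.0135
gripper_force: 32.9
```

The TCP is circling about 1.9 mm from the knob axis (held slightly toward the tail). I'll let the command follow that circle to keep side forces low.

Emit:
{"method": "carry_out", "body": {
  "rows": [
    [0.003,0.018,0.01,0,0,4,0],
    [0.003,0.018,0,0,0,4,0],
    [0.003,0.018,0,0,0,4,0],
    [0.003,0.018,0,0,0,4,0],
    [0.003,0.018,0,0,0,4,0]
  ]
}}

```text
time: 8.68
tcp_pos: [0.4907, 0.03, 0.1289]
orientation: [3.139, -0.001, 2.141]
contact_force: [-1.8, 4.7, 15.4]
gripper_width: 0.0137
gripper_force: 33.0
```

Emit:
{"method": "carry_out", "body": {
  "rows": [
    [0.006,0.015,0,0,0,4,0],
    [0.006,0.015,0,0,0,4,0],
    [0.006,0.015,0,0,0,4,0],
    [0.006,0.015,0,0,0,4,0],
    [0.006,0.015,0,0,0,4,0]
  ]
}}

```text
time: 9.1
tcp_pos: [0.4914, 0.0304, 0.1289]
orientation: [3.139, -0.001, 1.792]
contact_force: [-1.0, 2.3, 14.8]
gripper_width: 0.0136
gripper_force: 32.9
```

Emit:
{"method": "carry_out", "body": {
  "rows": [
    [0.005,0.014,0.01,0,0,5.4,0],
    [0.005,0.014,0,0,0,5.4,0],
    [0.005,0.014,0,0,0,5.4,0],
    [0.005,0.014,0,0,0,5.4,0],
    [0.005,0.014,0,0,0,5.4,0]
  ]
}}

```text
time: 9.52
tcp_pos: [0.4924, 0.0305, 0.1289]
orientation: [3.139, -0.002, 1.32]
contact_force: [0.5, 1.3, 14.2]
gripper_width: 0.0139
gripper_force: 32.9
```

```bash
python3 - <<'E'
from bench import robot
from h import *
s=robot.capture("side");t=robot.capture("top")
u,v=274,158
a=cv2.resize(s["frame"][v:v+80,u:u+80],(400,400),interpolation=cv2.INTER_CUBIC)
cv2.imwrite("pics/h3.png",np.hstack([a,rect(t,.4888,.0263,.032)]))
q=robot.sense();print(q["tcp_pos"],q["orientation"],q["contact_force"],q["wrist_torque"],q["joints"][5])
E
```

```text
[0.49237861 0.03048262 0.12887102] [ 3.13897770e+00 -2.32184573e-03  1.32110571e+00] [-0.14924032  2.43519216 14.02550954] [ 0.15293419  0.2310097  -0.19105213] 0.06362028643455564
```

View pics/h3.png

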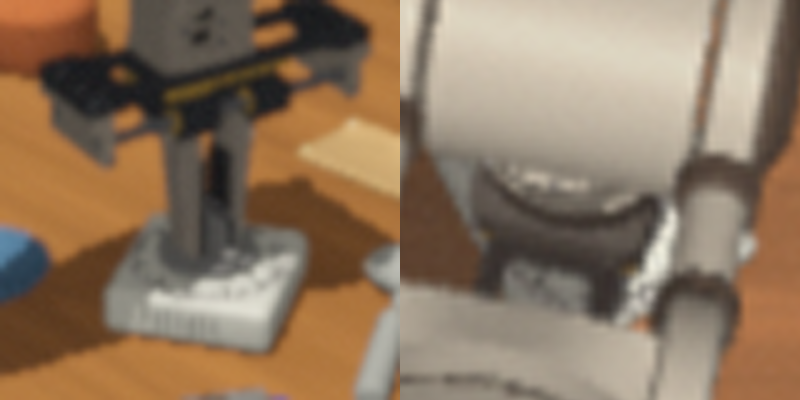

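The case stands where it stood (crop corners at (107,325) and (305,235), as before). The knob is at about 133°, past 20 min (120°). Turning back 72.7°.

Emit:
{"method": "carry_out", "body": {
  "rows": [
    [0,0,0.01,0,0,-2,0],
    [-0.003,-0.016,0,0,0,-5,0],
    [-0.003,-0.016,0,0,0,-5,0],
    [-0.003,-0.016,0,0,0,-5,0],
    [-0.003,-0.016,0,0,0,-5,0]
  ]
}}

```text
time: 10.03
tcp_pos: [0.4916, 0.0305, 0.1289]
orientation: [3.139, -0.002, 1.711]
contact_force: [-1.7, 1.2, 16.9]
gripper_width: 0.0139
gripper_force: 32.9
```

Emit:
{"method": "carry_out", "body": {
  "rows": [
    [-0.002,-0.014,0,0,0,-4.5,0],
    [-0.002,-0.014,0,0,0,-4.5,0],
    [-0.002,-0.014,0,0,0,-4.5,0],
    [-0.002,-0.014,0,0,0,-4.5,0],
    [-0.002,-0.014,0,0,0,-4.5,0]
  ]
}}

```text
time: 10.45
tcp_pos: [0.4908, 0.0302, 0.1289]
orientation: [3.139, -0.001, 2.104]
contact_force: [-1.8, 1.7, 16.7]
gripper_width: 0.0139
gripper_force: 33.0
```

Emit:
{"method": "carry_out", "body": {
  "rows": [
    [-0.002,-0.015,0,0,0,-5,0],
    [-0.002,-0.015,0,0,0,-5,0],
    [-0.002,-0.015,0,0,0,-5,0],
    [-0.002,-0.015,0,0,0,-5,0],
    [-0.002,-0.015,0,0,0,-5,0]
  ]
}}

```text
time: 10.87
tcp_pos: [0.4901, 0.0296, 0.1288]
orientation: [3.139, 0.0, 2.54]
contact_force: [-3.1, 1.3, 17.8]
gripper_width: 0.0136
gripper_force: 33.1
```

Emit:
{"method": "carry_out", "body": {
  "rows": [
    [0,-0.005,-0.01,0,0,-1.5,0],
    [0,-0.005,0,0,0,-1.4,0],
    [0,0,0,0,0,0,0],
    [0,0,0,0,0,0,0],
    [0,0,0,0,0,0,0]
  ]
}}

```text
time: 11.28
tcp_pos: [0.49, 0.0295, 0.1289]
orientation: [3.139, 0.0, 2.587]
contact_force: [-3.4, 1.7, 17.3]
gripper_width: 0.0136
gripper_force: 33.0
```

Emit:
{"method": "carry_out", "body": {
  "rows": [
    [0.03,0,-0.02,0,0,0,0],
    [0,0,-0.02,0,0,0,0],
    [0,0,-0.02,0,0,0,0],
    [0,0,0,0,0,0,0],
    [0,0,0,0,0,0,0]
  ]
}}

```text
time: 11.7
tcp_pos: [0.4899, 0.0295, 0.1289]
orientation: [3.139, 0.001, 2.587]
contact_force: [0.7, 0.6, 11.8]
gripper_width: 0.0136
gripper_force: 32.4
```

Emit:
{"method": "carry_out", "body": {
  "rows": [
    [0,0,0,0,0,0,0.17],
    [0,0,0,0,0,0,0.2],
    [0,0,0,0,0,0,0.25],
    [0,0,0,0,0,0,0.28],
    [0,0,0,0,0,0,0.28]
  ]
}}

```text
time: 12.12
tcp_pos: [0.4902, 0.0299, 0.1289]
orientation: [3.138, 0.002, 2.587]
contact_force: [2.1, 4.1, 7.7]
gripper_width: 0.0258
gripper_force: 4.6
```

Released. Raising straight up, then swinging the arm aside for a look.

Emit:
{"method": "carry_out", "body": {
  "rows": [
    [0,0,-0.1,0,0,0,0.28],
    [0,0,-0.3,0,0,0,0.28],
    [0,0,-1,0,0,0,0.28],
    [0,0,-2,0,0,0,0.28],
    [0,0,-2.5,0,0,0,0.28]
  ]
}}

```text
time: 12.53
tcp_pos: [0.4869, 0.0294, 0.1855]
orientation: [-3.14, -0.006, 2.587]
contact_force: [0.3, -0.5, 0.4]
gripper_width: 0.026
gripper_force: 0.0
```

Emit:
{"method": "carry_out", "body": {
  "rows": [
    [0,0,-2.5,0,0,0,0.28],
    [0,0,-3,0,0,0,0.28],
    [0,0,-3,0,0,0,0.28],
    [0,0,-2,0,0,0,0.28],
    [0,0,0,0,0,0,0.28]
  ]
}}

```text
time: 12.95
tcp_pos: [0.4905, 0.0287, 0.2967]
orientation: [3.138, 0.007, 2.588]
contact_force: [1.0, -0.1, 0.7]
gripper_width: 0.0258
gripper_force: 0.0
```

Emit:
{"method": "carry_out", "body": {
  "rows": [
    [3,2,0,0,0,0,0.28],
    [3,2,0,0,0,0,0.28],
    [3,2,0,0,0,0,0.28],
    [3,2,0,0,0,0,0.28],
    [3,2,0,0,0,0,0.28]
  ]
}}

```text
time: 13.37
tcp_pos: [0.4121, 0.194, 0.2902]
orientation: [-3.14, -0.003, 2.587]
contact_force: [-0.1, 0.4, 0.2]
gripper_width: 0.0257
gripper_force: 0.0
```

Emit:
{"method": "carry_out", "body": {
  "rows": [
    [3,2,0,0,0,0,0.28],
    [3,2,0,0,0,0,0.28],
    [3,2,0,0,0,0,0.28],
    [3,2,0,0,0,0,0.28],
    [0,0,0,0,0,0,0.28]
  ]
}}

```text
time: 13.78
tcp_pos: [0.3503, 0.3277, 0.2901]
orientation: [-3.14, -0.004, 2.593]
contact_force: [0.0, 0.6, 0.0]
gripper_width: 0.026
gripper_force: 0.0
```

```bash
python3 - <<'E'
from bench import robot
from h import *
s=robot.capture("side");t=robot.capture("top")
cv2.imwrite("pics/e.png",np.hstack([rect(t,.48876,.02632,.032),rect(s,.48876,.02632,.032)]))
print(robot.sense()["tcp_pos"])
E
```

```text
[0.35271677 0.32434373 0.29025835]
```

View pics/e.png

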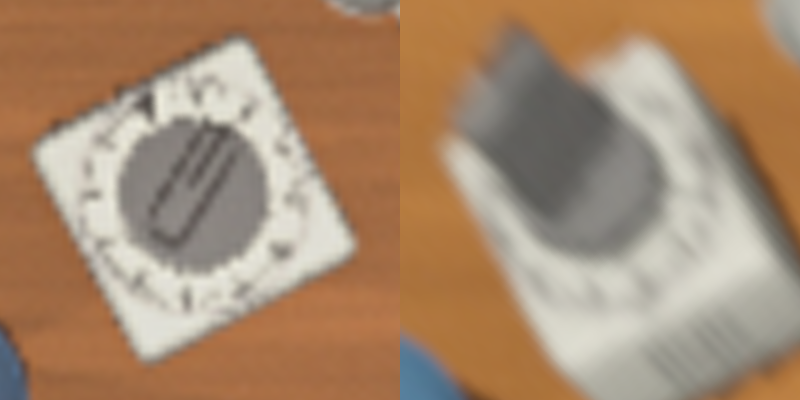

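The picture shows the pointer at about −31° in world terms and the case at about 29°, so the knob is at about 60°, or 10 min. The case corners moved less than 1 to 2 mm. Handing in.

```bash
python3 -c "
from bench import robot
print(robot.hand_in())"
```

```text
the job is handed in; nothing more can be done
None
```

I wound the timer clockwise to about 22 minutes, turned it back to about 10 and let go, pressing with 14–18 N while turning; the case moved less than about 2 mm, and the job is handed in (no verdict was returned).

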